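# Click the coffee grinder back to its espresso setting

## Task

The coffee grinder was left on a coarse setting. With a fingertip, lightly flick the long tab or the lobed edge of its grind wheel, without pinching it, until the wheel clicks into place with the tab straight at the pointer on the machine's front, and do not let it run past that click. Leave the hopper lid, dosing cup, tamper and milk jug undisturbed.

Things in the scene. Friction and masses are not known exactly. Their poses are not given: they have to be found in the camera images.
- grind_wheel (a joint): Angle (rad) of the flat black grind wheel on top of the grinder, about its vertical axis. 0 = long tab at the pointer; grows clockwise seen from above. Starts negative, 2 to 5 clicks short; it can also turn past 0. A click every 15 deg (0.262 rad) from 0: pushed past half-way it snaps on to the next and rests there. Yields at about 4 N at the tab; over 20 N from the fingers (pinching) counts as forced.
- wheel_center (a point): On the wheel's axis at its top face, 237 mm up. Wheel 18 mm thick, 4 mm above the flat steel deck (215 mm up, 200 x 160 mm). Hub radius 46 mm; at its rim, 60 deg apart, six projections for a fingertip to push sideways: the tab and five round lobes (radius 8 mm, reaching 58 mm from the axis). The fixed hopper mouth and its lid (radius 37 mm) stand amid the wheel, 15 mm above this point.
- tab_tip (a point): Outer end of the wheel's long tab, mid-width, level with the wheel's top face. Tab 11 mm wide, 18 mm high, round-ended, reaching 68 mm from the axis, with a thin pale rib along its top. Turns with the wheel. The next lobes are 60 deg away on either side, leaving about 35 to 45 mm of free rim beside the tab.
- pointer (a point): Tip of the fixed pointer, a black ridge 3 mm high on the deck at the grinder's front, 70 mm from the wheel's axis and running outward. On both sides a scale of thin ticks lies on the deck, one per click (15 deg): as many ticks from tab to pointer as there are clicks to go.
- grinder: Steel coffee grinder, fixed, 200 deep x 160 wide mm with a half-round front, deck at 215 mm; origin at the middle of its underside, x axis from its front (spout and pointer) to its rear motor tower, z up. The wheel's axis is 10 mm in front of the origin. Placed and turned differently each time (up to 0.5 rad).
- hopper_lid: Loose dark wooden lid on the hopper mouth amid the wheel, 74 mm across, 18 mm high with its 18 mm wide knob; origin under its centre, 234 mm above the worktop. To be left alone.
- dosing_cup: Loose aluminium cup, 58 mm across, 72 mm high, standing on the grinder's foot under the spout; origin under its centre. To be left alone.
- tamper: Loose steel tamper standing on the worktop to one side, 58 mm across, 88 mm high; origin under its centre. To be left alone.
- milk_jug: Loose steel milk jug standing on the worktop to the other side, 86 mm across, 100 mm high, with a handle; origin under its centre. To be left alone.

How it is judged (in metres and radians):
At the end, for the whole second after the job is handed in: The grind wheel rests on the click at which its long tab points at the pointer (joint within 0.06 rad of 0), at rest; the hopper lid has not moved more than 6 mm, nor the dosing cup, tamper and milk jug more than 10 mm (value of joint grind_wheel between -0.06 and 0.06 rad and velocity of joint grind_wheel between -0.05 and 0.05 rad/s and distance of hopper_lid from where it was at the start of the episode below 0.006 m and distance of each of dosing_cup, tamper, milk_jug from where it was at the start of the episode below 0.01 m); the robot touches nothing.
It fails at once if the wheel runs past the pointer's click into the next one (joint above 0.18 rad) (value of joint grind_wheel above 0.18 rad).
It fails at once if the wheel is pinched or forced (more than 20 N from the fingers) (contact force between the fingers and grind_wheel above 20 N).
It fails at once if the lid, cup, tamper or jug is lifted, carried or knocked about (more than 20 mm from its start) (distance of any of hopper_lid, dosing_cup, tamper, milk_jug from where it was at the start of the episode above 0.02 m).
It also fails if it takes over 45 s, if anything falls off the work surface, if the arm or the gripper's body presses on something with over 40 N, if the wrist force passes 120 N, or if a joint passes its speed limit or range.

## Robot

A 6-joint arm with a two-finger parallel gripper is mounted at the origin on the work surface. World frame = base frame: x ahead of the robot, y to its left, z up, the work surface at z = 0. Lengths are in m, angles in degrees, forces in N, time in s.
With the tool pointing down it reaches from about 0.25 to 0.725 m from the base axis. Payload 9.7 kg.
Tool frame: the origin (TCP) lies midway between the tips of the shut fingers; the grasp point (between the pads) lies bot.hold_point_z behind it (bot.hold_point_z is the distance from the TCP to the grasp point, in m); z points along the fingers, y is the line along which they close (so a half turn about z gives the same grasp; the last joint's range is limited). The gripper opens to 85 mm and grips with 20 to 120 N. Pads are 22 mm wide; open, the fingers measure 114 mm over their backs; the gripper's body (76 mm by 85 mm) begins 54 mm behind the grasp point. The pads swing forward as they close: fully open they stand 13 mm farther back than shut.
Start: joints at [-72.021, 4.979, 10.078, 95.1, 0, 90], TCP at [0.17, -0.523, 0.231] pointing down, gripper open.
Joint ranges: [-179.16, 179.16], [-48.56, 103.87], [-65.8, 70.77], [-126.05, 130.52], [-82.76, 87.17], [-180, 180]. Speed limits (degrees/s): [127.2, 127.2, 147.25, 180, 180, 180].

## Interface

Orientations are given as [roll, pitch, yaw] about the fixed x, y, z axes, in that order (R = Rz(yaw) Ry(pitch) Rx(roll)).
In Python, from workcell import bot, camera, camera_model, ticket gives the robot as it stands.
- The arm moves only by the tool send_rows, never from a script. Its argument "targets" is text: rows parted by semicolons, each of 5 numbers parted by spaces: the shift along the tool's x, y, z in mm, then the turn about the tool's z in degrees, then the closure in counts, from 0 (fully open) to 255 (shut). A call has 1 to 20 rows; each row is the pose to reach, as a shift and turn from the pose commanded when the call began, along the tool's axes at that moment; what a row does not reach only later rows make up. A row lasts 1/8 s, in which the tool goes at most 62.5 mm and 10.7 degrees, less where a joint would pass 70% of its speed; a pose out of reach is approached as far as the arm can. A call with a gripper value outside its range is refused whole. The fingers move at their own pace and stop on an object; "newtons" is the grip in N (left out, the last holds). Time passes only in rows, so rows that repeat a pose let the fingers close. It gives the time, the measured TCP pose, the force, the opening and the grip force at its end, in the units of the state.
- bot.get_obs(): the state, without advancing time (a new reading comes with each control period).
- camera(name): name is "scene" or "top"; returns the picture (420x560x3 uint8, blue, green, red); there is no depth.
- camera_model(name): a dict with "K" (3x3 intrinsics, pixels), "pose" (4x4, takes a point from camera to world coordinates). Camera axes: x right, y down, z forward; pixel columns grow to the right and rows downward; lengths in m; the calibration is good to about 2 mm. A picture is of the moment at which its call begins. camera_model takes no time and is no camera call.
- ticket.job_done(): hands the job in; it is judged then, once.
The state is a dict: "time": time; "q": joint angles; "qd": joint speeds; "joint_efforts": joint torques, N m; "ee_pos": TCP position; "tcp_rot": TCP orientation; "wrist_force": force on the tool from outside, world axes, zero at the start; "torque": the same for the moment, N m; "opening": finger opening in m; "grasp_force": force on a finger pad.
Only numpy, scipy, OpenCV 4.12 (cv2) and the standard library are available. Lean on these libraries where they do the work, as an engineer would, in place of code of your own. Each camera call takes 0.05 s, during which the arm holds its last target. There are 200 camera calls.

## Working session

There is one attempt and no reset: what is moved stays moved. The work goes in short steps, Python scripts to look and compute and a tool call to move; the robot and the scene stay as the last step left them, time stands still between calls to the robot, and variables do not carry over. Pictures are saved under pics/ and viewed, at most 10 in all, crops included, and the job is handed in when it is done.

Besides the shell and the picture viewer there is one more tool, called after "Emit:" by a JSON object that holds its "name" and its "arguments", one argument or row to a line. send_rows: Moves the arm, as the interface text tells. Its arguments: {"type":"object","properties":{"targets":{"type":"string"},"newtons":{"type":"number"}},"required":["targets"]}

```bash
mkdir -p pics
python3 - <<'E'
from workcell import bot,camera,camera_model
import cv2,numpy as np
for n in("scene","top"):
    cv2.imwrite(f"pics/{n}0.png",camera(n)); m=camera_model(n); print(n,np.round(m["K"],1).tolist(),np.round(m["pose"],3).tolist())
print(bot.get_obs(),bot.hold_point_z)
E
```

```text
scene [[428.5, 0.0, 275.3], [0.0, 428.5, 206.4], [0.0, 0.0, 1.0]] [[-0.803, 0.406, -0.437, 0.963], [0.596, 0.565, -0.57, 0.54], [0.016, -0.718, -0.696, 0.826], [0.0, 0.0, 0.0, 1.0]]
top [[512.0, 0.0, 285.3], [0.0, 512.0, 216.3], [0.0, 0.0, 1.0]] [[0.037, -0.979, 0.202, 0.209], [-0.999, -0.037, 0.004, 0.003], [0.003, -0.202, -0.979, 1.611], [0.0, 0.0, 0.0, 1.0]]
{'time': 0.1, 'q': array([-7.20184805e+01,  5.00871834e+00,  1.00387278e+01,  9.50981359e+01,
       -2.78948623e-04,  9.00032101e+01]), 'qd': array([ 0.14043533, -0.05431497,  0.11008991,  0.06111151, -0.04751283,
       -0.06643615]), 'joint_efforts': array([-3.19553155e-04, -5.21562052e+01,  4.65652013e+01,  1.61448464e-02,
       -1.64764799e-05,  1.22527371e-05]), 'ee_pos': array([ 0.16972887, -0.52295012,  0.23064418]), 'tcp_rot': array([-1.79931874e+02,  2.82765353e-04,  1.79783098e+01]), 'wrist_force': array([ 0.03698943,  0.51350949, -0.44489357]), 'torque': array([ 0.03905942, -0.04863168,  0.03379232]), 'grasp_force': 0.0, 'opening': 0.08583399511576532} 0.0187
```

View pics/top0.png

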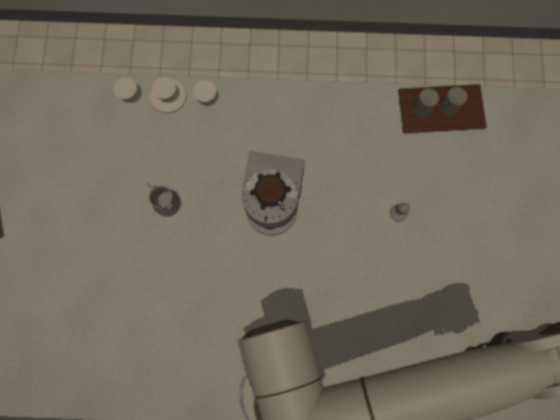

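View pics/scene0.png

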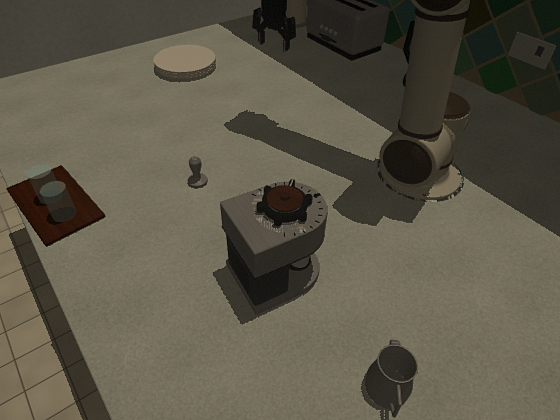

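The scene shows the grinder in front of the robot, with the tamper to its right and the jug to its left. In the top view the wheel is at about (270,190). I'll enlarge that area in both views.

Run:
```python
import cv2,numpy as np
t=cv2.imread("pics/top0.png")[145:240,230:315]; s=cv2.imread("pics/scene0.png")[170:250,215:335]
f=lambda a,k:cv2.convertScaleAbs(cv2.resize(a,None,fx=k,fy=k,interpolation=cv2.INTER_CUBIC),alpha=1.6)
cv2.imwrite("pics/t1.png",f(t,6)); cv2.imwrite("pics/s1.png",f(s,6))
```

```text
(no output)
```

View pics/t1.png

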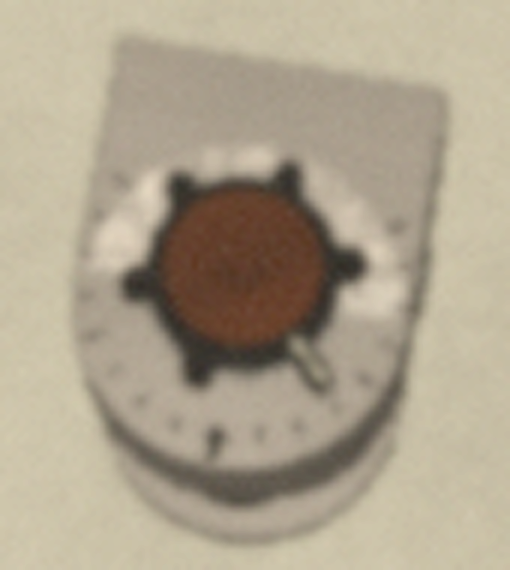

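View pics/s1.png

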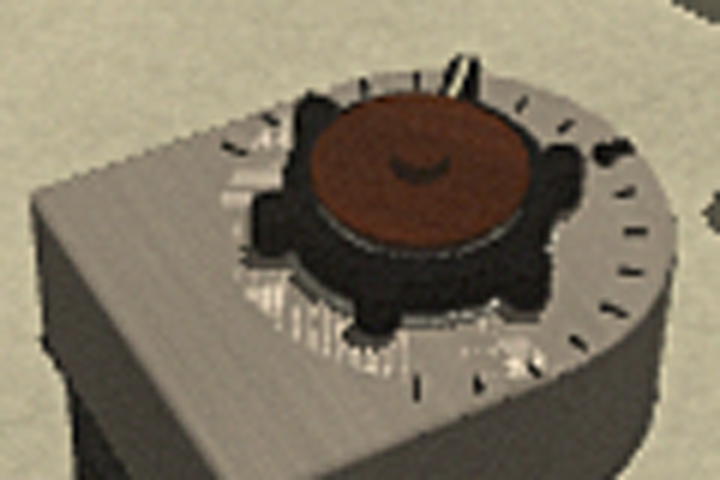

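The top crop shows the tab tip at (322,383), with lobes at (180,185), (290,175), (350,265), (137,285) and (198,375). The pointer is at about (214,438), roughly 3 clicks clockwise from the tab.

```bash
cat > h.py <<'E'
import numpy as np
from workcell import camera_model
def w(n,u,v,z):
    m=camera_model(n);T=np.array(m["pose"]);d=T[:3,:3]@np.linalg.solve(m["K"],[u,v,1]);o=T[:3,3]
    return o+d*(z-o[2])/d[2]
E
python3 - <<'E'
from h import *
T=lambda x,y,z:w("top",230+(x-2.5)/6,145+(y-2.5)/6,z)[:2]
S=lambda x,y,z:w("scene",215+(x-2.5)/6,170+(y-2.5)/6,z)[:2]
L=[T(*p,.237) for p in[(180,185),(290,175),(350,265),(137,285),(198,375)]]
c=(L[0]*0+L[1]+L[4]+L[2]+L[3])/4
print("c",c,[round(np.hypot(*(l-c)),4) for l in L])
pol=lambda p:(np.round(np.hypot(*(p-c)),4),np.round(np.degrees(np.arctan2(*(p-c)[::-1])),1))
for l in L:print(pol(l))
print("tab",pol(T(322,383,.237)),"ptr",pol(T(215,437,.218)),[pol(T(*p,.215)) for p in[(258,435),(300,430),(335,407)]])
print("S tab",S(465,65,.237),"ptr",S(613,152,.217),pol(S(465,65,.237)),pol(S(613,152,.217)))
print("edge",T(120,38,.215),T(446,92,.215))
print("jug",w("top",166,203,.1),"tamper",w("top",402,209,.088))
E
```

```text
c [0.56388709 0.05317973] [np.float64(0.0523), np.float64(0.0523), np.float64(0.0492), np.float64(0.0495), np.float64(0.0518)]
(np.float64(0.0523), np.float64(37.0))
(np.float64(0.0523), np.float64(-21.7))
(np.float64(0.0492), np.float64(-82.4))
(np.float64(0.0495), np.float64(97.9))
(np.float64(0.0518), np.float64(158.5))
tab (np.float64(0.0626), np.float64(-142.7)) ptr (np.float64(0.0738), np.float64(171.6)) [(np.float64(0.0713), np.float64(-172.7)), (np.float64(0.0733), np.float64(-157.2)), (np.float64(0.0714), np.float64(-141.8))]
S tab [0.51814458 0.01483564] ptr [0.4896952  0.06398394] (np.float64(0.0597), np.float64(-140.0)) (np.float64(0.075), np.float64(171.7))
edge [0.6835551  0.11803759] [ 0.66265565 -0.03799984]
jug [0.54778836 0.37182095 0.1       ] tamper [ 0.5591685  -0.34523139  0.088     ]
```

```bash
cat >> h.py <<'E'
from workcell import bot
C=np.array([.564,.0532])
def P(joint,gap=0,rc=.066,ptr=172.5):
    f=np.radians(ptr-joint); t=np.array([np.sin(f),-np.cos(f)])
    p=C+rc*np.array([np.cos(f),np.sin(f)])-t*(.0165+gap)
    return p,(np.degrees(np.arctan2(-t[1],-t[0]))+180)%360-180
def rel(p,z,yaw,p0,y0):
    a=np.radians(y0);d=np.array([*p,z])-p0
    return np.round([1e3*(d[0]*np.cos(a)+d[1]*np.sin(a)),1e3*(d[0]*np.sin(a)-d[1]*np.cos(a)),-1e3*d[2],y0-yaw],1)
E
python3 - <<'E'
from h import *
o=bot.get_obs();p,y=P(-45,.010);print(p,y,rel(p,.30,y,np.array([.17,-.523,.231]),18))
E
```

```text
[ 0.52777086 -0.00800212] -52.5 [ 499.4 -379.2  -69.    70.5]
```

Emit:
{"name": "send_rows", "arguments": {
  "targets": "0 0 -60 0 255;50 -38 -69 7 255;100 -76 -69 14 255;150 -114 -69 21 255;200 -152 -69 28 255;250 -190 -69 35 255;300 -228 -69 42 255;350 -266 -69 49 255;400 -304 -69 56 255;450 -342 -69 63 255;499 -379 -69 70.5 255;499 -379 -69 70.5 255;499 -379 -69 70.5 255;499 -379 -69 70.5 255",
  "newtons": 20
}}

```text
time: 1.85
ee_pos: [0.2789, -0.2859, 0.3003]
tcp_rot: [-176.9, 0.1, -47.9]
wrist_force: [-0.7, -0.1, 0.8]
opening: 0.0005
grasp_force: 0.0
```

Run:
```python
from workcell import camera
import cv2
s=camera("scene")[100:260,190:370]
cv2.imwrite("pics/s2.png",cv2.convertScaleAbs(cv2.resize(s,None,fx=3.5,fy=3.5,interpolation=cv2.INTER_CUBIC),alpha=1.6))
```

```text
(no output)
```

View pics/s2.png

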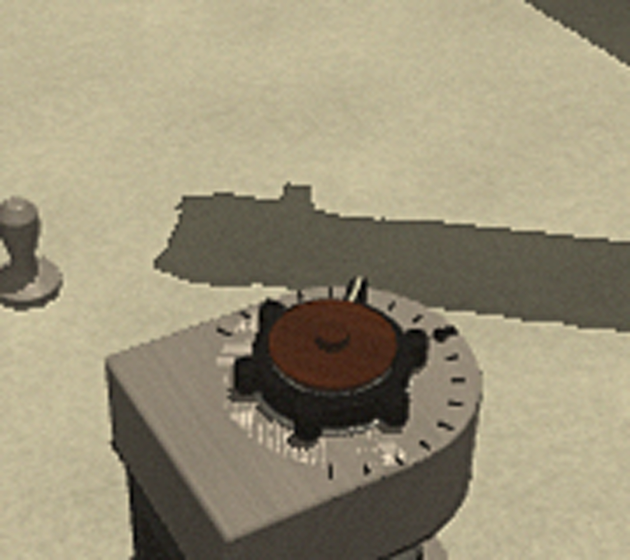

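The arm isn't in the crop yet: joint speed limits held the move short. I'll let it settle before going on.

Emit:
{"name": "send_rows", "arguments": {
  "targets": "0 0 0 0 255;0 0 0 0 255"
}}

```text
time: 2.15
ee_pos: [0.2805, -0.2853, 0.3003]
tcp_rot: [-176.8, 0.1, -47.7]
wrist_force: [0.6, -0.1, 0.4]
opening: -0.0
grasp_force: 0.0
```

Run:
```python
from h import *
o=bot.get_obs();p,y=P(-45,.010);print(o["ee_pos"],o["tcp_rot"],rel(p,.30,y,o["ee_pos"],o["tcp_rot"][2]))
```

```text
[ 0.28049213 -0.2853312   0.30033971] [-1.76816198e+02  1.36820366e-01 -4.76993072e+01] [-3.870e+01 -3.695e+02  3.000e-01  4.800e+00]
```

Emit:
{"name": "send_rows", "arguments": {
  "targets": "-4 -37 0 1 255;-8 -74 0 1 255;-12 -111 0 2 255;-16 -148 0 2 255;-20 -185 0 3 255;-24 -222 0 3 255;-28 -259 0 4 255;-32 -296 0 4 255;-36 -333 0 4.8 255;-38.7 -369.5 0 4.8 255;-38.7 -369.5 0 4.8 255;-38.7 -369.5 0 4.8 255;-38.7 -369.5 0 4.8 255;-38.7 -369.5 0 4.8 255;-38.7 -369.5 0 4.8 255;-38.7 -369.5 0 4.8 255"
}}

```text
time: 4.15
ee_pos: [0.2568, -0.251, 0.3194]
tcp_rot: [-174.2, 0.5, -48.9]
wrist_force: [-0.3, 0.6, 0.1]
opening: 0.0001
grasp_force: 0.0
```

Run:
```python
from h import *
o=bot.get_obs();p,y=P(-45,.010);print(o["ee_pos"],o["tcp_rot"],o["qd"].round(1),rel(p,.30,y,o["ee_pos"],o["tcp_rot"][2]))
```

```text
[ 0.25677831 -0.25102415  0.31940398] [-174.15514329    0.47856595  -48.92948719] [-0.1 -1.  -0.4  0.6 -0.  -0.1] [  -5.2 -364.    19.4    3.6]
```

Run:
```python
from h import *
o=bot.get_obs();print(o["q"].round(2))
```

```text
[-48.99 -17.19  -0.23 107.45   5.84 179.94]
```

Joint 6 sits at its 180° limit, so I need the other half-turn (yaw 127.5). I'll unwind a little first and check the tilt.

Emit:
{"name": "send_rows", "arguments": {
  "targets": "0 0 0 -10 255;0 0 0 -20 255;0 0 0 -30 255;0 0 0 -40 255;0 0 0 -50 255;0 0 0 -50 255"
}}

```text
time: 4.9
ee_pos: [0.2568, -0.2511, 0.3194]
tcp_rot: [-175.9, -4.2, 0.8]
wrist_force: [0.4, -0.5, -0.1]
opening: 0.0003
grasp_force: 0.0
```

```bash
cat > g.py <<'E'
from h import *
import sys
from scipy.spatial.transform import Rotation as R
# goal: joint angle, gap, z ; prints shift in actual tool axes & turn
def go(j,gap,z,o=None):
    o=o or bot.get_obs();p,y=P(j,gap);M=R.from_euler("xyz",o["tcp_rot"],degrees=True).as_matrix()
    d=M.T@(np.array([*p,z])-o["ee_pos"])*1e3
    return d.round(1),round((o["tcp_rot"][2]-(y+180)+180)%360-180,1)
if __name__=="__main__":
    o=bot.get_obs();print(o["ee_pos"].round(4),o["tcp_rot"].round(1),o["q"].round(1),o["wrist_force"].round(1));print(go(*map(float,sys.argv[1:]),o))
E
python3 g.py -45 .01 .3
```

```text
[ 0.2568 -0.2511  0.3194] [-175.9   -4.2    0.8] [-49.  -17.2  -0.2 107.4   5.8 130. ] [ 0.4 -0.5 -0.1]
(array([ 272.3, -235.7,   56.4]), np.float64(-126.7))
```

The tilt of about 6° stays, but it leans outward from the wheel, which does no harm. On to the approach.

Emit:
{"name": "send_rows", "arguments": {
  "targets": "23 -20 5 -9 255;46 -39 9 -18 255;69 -59 14 -27 255;92 -79 19 -36 255;115 -99 24 -45 255;138 -118 28 -54 255;161 -138 33 -63 255;184 -158 38 -72 255;207 -178 42 -81 255;230 -198 47 -90 255;253 -218 52 -99 255;272 -236 56 -108 255;272 -236 56 -117 255;272 -236 56 -126.7 255;272 -236 56 -126.7 255;272 -236 56 -126.7 255"
}}

```text
time: 6.9
ee_pos: [0.5272, -0.0075, 0.3004]
tcp_rot: [174.2, -0.8, 127.5]
wrist_force: [-0.3, -0.4, -0.1]
opening: -0.0002
grasp_force: 0.0
```

```bash
python3 g.py -45 .01 .227
python3 - <<'E'
from workcell import camera
import cv2
f=lambda s,k:cv2.convertScaleAbs(cv2.resize(s,None,fx=k,fy=k,interpolation=cv2.INTER_CUBIC),alpha=1.6)
cv2.imwrite("pics/s3.png",f(camera("scene")[100:260,190:370],3.5))
E
```

```text
[ 0.5272 -0.0075  0.3004] [174.2  -0.8 127.5] [-3.2 -0.1 12.4 98.7  4.4 49.5] [-0.3 -0.4 -0.1]
(array([-1.9, -7.2, 73. ]), np.float64(-0.0))
```

View pics/s3.png

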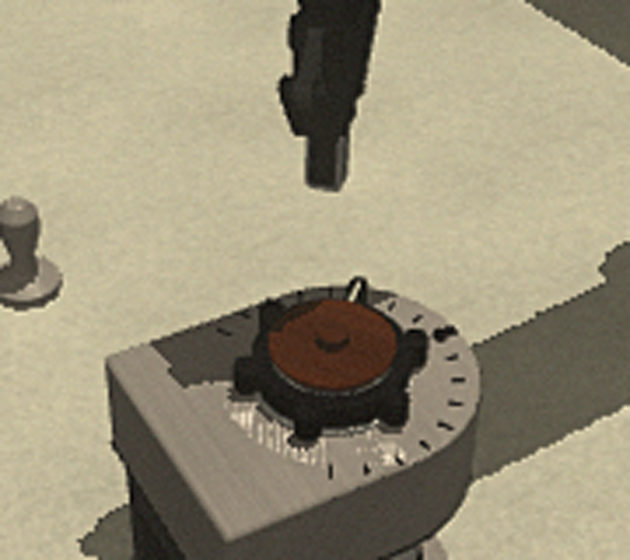

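The finger is directly above the free rim to the left of the tab, so I can descend.

Emit:
{"name": "send_rows", "arguments": {
  "targets": "-1 -4 30 0 255;-2 -6 55 0 255;-2 -7 65 0 255;-2 -7 73 0 255;-2 -7 73 0 255"
}}

```text
time: 7.58
ee_pos: [0.5281, -0.0079, 0.2272]
tcp_rot: [174.2, -0.8, 127.8]
wrist_force: [0.3, -0.4, -0.9]
opening: -0.0003
grasp_force: 0.0
```

Run:
```python
from g import *
import cv2
from workcell import camera
o=bot.get_obs();print(o["ee_pos"],o["wrist_force"])
for j,g in[(-45,.006),(-45,.003),(-45,0),(-42,0),(-39,0),(-36,0),(-33,0),(-30,0),(-27,0),(-24,0),(-21,0),(-18,0),(-15,0),(-12,0),(-9,0),(-7,0),(-5,0),(-3,0),(-1,0)]:print(j,g,*go(j,g,.227))
cv2.imwrite("pics/s4.png",cv2.convertScaleAbs(cv2.resize(camera("scene")[150:250,215:335],None,fx=5,fy=5,interpolation=cv2.INTER_CUBIC),alpha=1.6))
```

```text
[ 0.52810852 -0.00788844  0.22721722] [ 0.26160912 -0.38892148 -0.93010877]
-45 0.006 [ 4.1 -0.3  0.2] 0.3
-45 0.003 [ 7.1 -0.3  0.3] 0.3
-45 0 [10.1 -0.3  0.3] 0.3
-42 0 [13.6 -1.1  0.3] 3.3
-39 0 [17.1 -1.7  0.3] 6.3
-36 0 [20.6 -2.1  0.3] 9.3
-33 0 [24.2 -2.3  0.3] 12.3
-30 0 [27.8 -2.3  0.4] 15.3
-27 0 [31.3 -2.1  0.4] 18.3
-24 0 [34.9 -1.8  0.5] 21.3
-21 0 [38.4 -1.2  0.6] 24.3
-18 0 [41.9 -0.5  0.8] 27.3
-15 0 [45.3  0.4  0.9] 30.3
-12 0 [48.7  1.4  1.1] 33.3
-9 0 [52.   2.7  1.2] 36.3
-7 0 [54.2  3.6  1.4] 38.3
-5 0 [56.4  4.6  1.5] 40.3
-3 0 [58.5  5.7  1.6] 42.3
-1 0 [60.6  6.8  1.8] 44.3
```

View pics/s4.png

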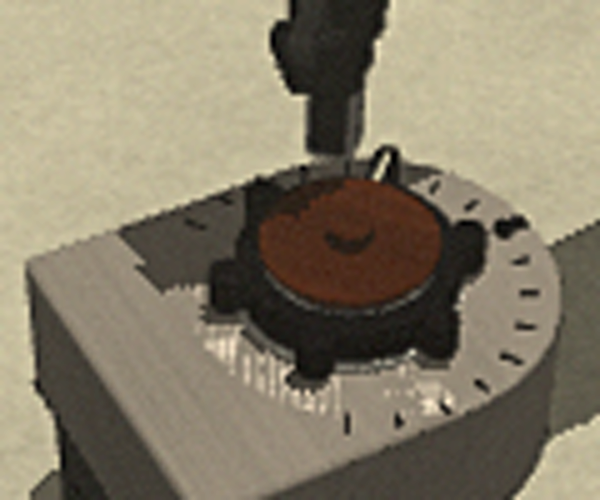

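The fingertip is at (335,155) on the deck, just left of the tab at (385,165). I'll start pushing slowly.

Emit:
{"name": "send_rows", "arguments": {
  "targets": "4 0 0 0 255;7 0 0 0 255;9 0 0 0 255;11 -0.5 0 1 255;13.6 -1.1 0 3 255;15.4 -1.4 0 4.8 255;17.1 -1.7 0 6.3 255;18.9 -1.9 0 7.8 255;20.6 -2.1 0 9.3 255;22.4 -2.2 0 10.8 255;24.2 -2.3 0 12.3 255;26 -2.3 0 13.8 255;27.8 -2.3 0 15.3 255;29.5 -2.2 0 16.8 255;31.3 -2.1 0 18.3 255;33.1 -2 0 19.8 255;34.9 -1.8 0 21.3 255;36.6 -1.5 0 22.8 255;38 -1.3 0 24 255;38 -1.3 0 24 255"
}}

```text
time: 10.12
ee_pos: [0.5036, 0.0217, 0.2275]
tcp_rot: [175.0, -3.1, 103.9]
wrist_force: [0.6, -0.4, -0.2]
opening: -0.0002
grasp_force: 0.0
```

Run:
```python
from g import *
import cv2
from workcell import camera
o=bot.get_obs();print(o["ee_pos"],o["tcp_rot"],o["wrist_force"])
for j in[-20,-18,-16,-14,-12,-10,-8,-6,-5,-4,-3,-2,-1,0]:print(j,*go(j,0,.227))
f=lambda s,k:cv2.convertScaleAbs(cv2.resize(s,None,fx=k,fy=k,interpolation=cv2.INTER_CUBIC),alpha=1.6)
a=f(camera("scene")[170:250,230:330],5);b=f(camera("top")[165:225,240:300],6.6667)
cv2.imwrite("pics/s5.png",np.hstack([cv2.resize(a,(450,360)),b[:360,:350]]))
```

```text
[0.50364169 0.02167068 0.22752283] [175.01815455  -3.13087961 103.88669515] [ 0.60743098 -0.44467021 -0.21304016]
-20 [ 1.2 -0.3  0.6] 1.4
-18 [ 3.5 -0.8  0.7] 3.4
-16 [ 5.9 -1.2  0.7] 5.4
-14 [ 8.2 -1.5  0.8] 7.4
-12 [10.6 -1.7  1. ] 9.4
-10 [12.9 -1.9  1.1] 11.4
-8 [15.3 -2.   1.2] 13.4
-6 [17.7 -2.   1.3] 15.4
-5 [18.9 -1.9  1.4] 16.4
-4 [20.  -1.9  1.5] 17.4
-3 [21.2 -1.8  1.5] 18.4
-2 [22.4 -1.7  1.6] 19.4
-1 [23.6 -1.6  1.7] 20.4
0 [24.8 -1.5  1.8] 21.4
```

View pics/s5.png

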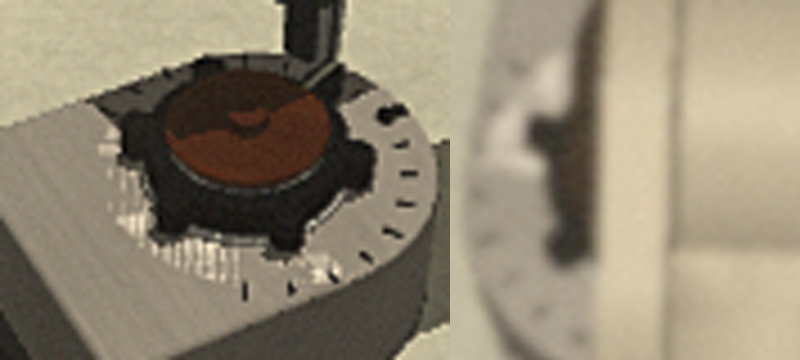

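The wheel is moving. The scene half shows lobes at about (357,165), (287,240), (165,232) and (130,140), and I'll turn those into a wheel angle.

Run:
```python
from h import *
for x,y in[(362,160),(288,237),(163,230),(130,138),(330,73)]:
    p=w("scene",230+x/4.5,170+y/4.5,.233)[:2]-C; a=np.degrees(np.arctan2(p[1],p[0])); print(np.hypot(*p).round(4),round(a,1),"joint",round((172.5-a+30)%60-30,1))
```

```text
0.0506 128.0 joint -15.5
0.0628 66.7 joint -14.2
0.0696 19.6 joint -27.1
0.0544 -35.6 joint 28.1
0.0581 -166.5 joint -21.0
```

The clearest lobes put the wheel at about -15°, so one click remains. For the last push I'll aim the finger face at about -3°.

Emit:
{"name": "send_rows", "arguments": {
  "targets": "2.4 -0.5 0 2.4 255;4.7 -1 0.2 4.4 255;7 -1.3 0.3 6.4 255;8.2 -1.5 0.3 7.4 255;9.4 -1.6 0.4 8.4 255;10.6 -1.7 0.5 9.4 255;11.8 -1.8 0.5 10.4 255;12.9 -1.9 0.5 11.4 255;14.1 -2 0.6 12.4 255;15.3 -2 0.6 13.4 255;16.5 -2 0.6 14.4 255;17.7 -2 0.7 15.4 255;18.9 -1.9 0.8 16.4 255;20 -1.9 0.8 17.4 255;20.6 -1.9 0.8 17.9 255;21.2 -1.8 0.8 18.4 255;21.2 -1.8 0.8 18.4 255"
}}

```text
time: 12.35
ee_pos: [0.497, 0.0416, 0.2277]
tcp_rot: [176.3, -4.5, 85.5]
wrist_force: [0.1, 0.6, -0.0]
opening: 0.0002
grasp_force: 0.0
```

```bash
python3 g.py -14 .012 .227; python3 g.py -14 .012 .34
```

```text
[0.497  0.0416 0.2277] [176.3  -4.5  85.5] [ 2.5 -6.5 -1.9 90.3  4.  97.3] [ 0.1  0.6 -0. ]
(array([-23.7,   6.6,  -0.8]), np.float64(-11.0))
[0.497  0.0416 0.2277] [176.3  -4.5  85.5] [ 2.5 -6.5 -1.9 90.3  4.  97.3] [ 0.1  0.6 -0. ]
(array([ -14.8,   14. , -113.2]), np.float64(-11.0))
```

There is no force left on the finger. I'll back off along the free rim and outward, lift, and check.

Emit:
{"name": "send_rows", "arguments": {
  "targets": "-3 -1 0 0 255;-6 -3 0 0 255;-9 -6 0 0 255;-9 -8 -15 0 255;-9 -10 -50 0 255;-9 -10 -90 0 255;-9 -60 -110 0 255;-30 -110 -110 0 255;-70 -150 -110 0 255;-110 -180 -110 0 255;-150 -180 -110 0 255;-150 -180 -110 0 255;-150 -180 -110 0 255"
}}

```text
time: 13.98
ee_pos: [0.2983, -0.1005, 0.3143]
tcp_rot: [176.2, -4.5, 85.4]
wrist_force: [0.2, 0.2, -0.5]
opening: 0.0001
grasp_force: 0.0
```

Run:
```python
from g import *
import cv2
from workcell import camera
o=bot.get_obs();print(o["ee_pos"],o["qd"].round(1))
f=lambda s,k:cv2.convertScaleAbs(cv2.resize(s,None,fx=k,fy=k,interpolation=cv2.INTER_CUBIC),alpha=1.6)
S=camera("scene");T=camera("top");cv2.imwrite("pics/S.png",S)
cv2.imwrite("pics/s6.png",np.hstack([f(S[170:250,230:330],4.5),f(T[150:230,230:310],4.5)[:360,:350]]))
a=cv2.imread("pics/scene0.png")
for n,(r0,r1,c0,c1) in dict(tamper=(150,192,180,212),jug=(335,420,355,425),lid=(180,215,260,315),cup=(245,275,285,315)).items():print(n,cv2.absdiff(a,S)[r0:r1,c0:c1].max(),cv2.absdiff(a,S)[r0:r1,c0:c1].mean())
```

```text
[ 0.2983361  -0.10046232  0.31429961] [ 1.8  0.1 -0.1 -0.2 -0.1 -0.2]
tamper 8 1.7787698412698412
jug 9 1.8110364145658264
lid 135 10.656969696969696
cup 10 1.751111111111111
```

View pics/s6.png

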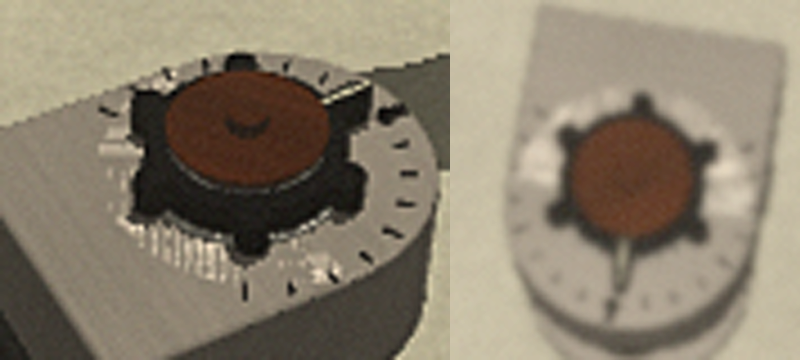

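The tab now points straight at the pointer: in the top half, tab tip (619,290) and pointer (613,310) line up with the wheel's axis. The lid looks in place, and the tamper, jug and cup show no change from the first picture.

```bash
python3 -c "
from workcell import ticket
print(ticket.job_done())"
```

```text
the job is handed in; nothing more can be done
None
```

The grind wheel was flicked three clicks clockwise and rests with its tab at the pointer; the lid, cup, tamper and jug look unmoved, the arm is clear, and the job is handed in (no verdict was returned).

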